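# Hold the clamp box cover half open

## Robot

A 6-joint arm with a two-finger parallel gripper is mounted at the origin on the work surface. World frame = base frame: x ahead of the robot, y to its left, z up, the work surface at z = 0. Lengths are in mm, angles in rad, forces in N, time in s.
With the tool pointing down it reaches from about 400 to 925 mm from the base axis. Payload 12.5 kg.
Tool frame: the origin (TCP) lies midway between the tips of the shut fingers; the grasp point (between the pads) lies 19 mm behind it; z points along the fingers, y is the line along which they close (so a half turn about z gives the same grasp; the last joint's range is limited). The gripper opens to 95 mm and grips with 3 to 60 N. Pads are 20 mm wide; open, the fingers measure 119 mm over their backs; the gripper's body (75 mm by 180 mm) begins 59 mm behind the grasp point.
Start: joints at [-1.296, 0.491, 1.559, -0, 1.092, -0.106], TCP at [232.313, -580.239, 214.661] pointing down, gripper open.
Joint ranges: [-3.1, 3.1], [-0.84, 2.19], [0.05, 2.79], [-1.13, 4.28], [0.06, 2.93], [-2.69, 2.69]. Speed limits (rad/s): [2.22, 2.22, 2.79, 3.14, 3.14, 3.14].

## Interface

Orientations are given as [roll, pitch, yaw] about the fixed x, y, z axes, in that order (R = Rz(yaw) Ry(pitch) Rx(roll)).
In Python, from cell import * gives the robot as it stands. The module is installed in compiled form; this text tells all that it offers.
- The arm moves only by the tool arm_command, never from a script. Its arguments are lists of equal length, an entry for each row: "delta_pos": the shift along the world's x, y, z in units of 250 mm (1.0 is 250 mm), a list of three; "delta_rot": the turn, a rotation vector about the world's x, y, z in units of 90 degrees (1.0 is 90 degrees), a list of three; "claw": the closure, from 0 (fully open) to 1 (shut). In form: {"delta_pos": [[tx, ty, tz], ...], "delta_rot": [[wx, wy, wz], ...], "claw": [claw, ...]}. A call has exactly 5 rows; each row is the pose to reach, as a shift and turn from the pose commanded when the call began; what a row does not reach only later rows make up. A row lasts 1/12 s, in which the tool goes at most 41.7 mm and 7.16 degrees, less where a joint would pass 70% of its speed; a pose out of reach is approached as far as the arm can. A call with a number of a shift or a turn outside -1 to 1 is refused whole. A call with a gripper value outside its range is refused whole. The fingers move at their own pace and stop on an object; the grip force is fixed at half the most. Time passes only in rows, so rows that repeat a pose let the fingers close, or fill a call up. It gives the time, the measured TCP pose, the force, the opening and the grip force at its end, in the units of the state.
- state(): the state, without advancing time (a new reading comes with each control period).
- read_camera(name): name is "scene" or "top"; returns the picture (420x560x3 uint8, red, green, blue); there is no depth.
- calibration(name): a dict with "camera_matrix" (3x3 intrinsics, pixels), "T" (4x4, takes a point from camera to world coordinates). Camera axes: x right, y down, z forward; pixel columns grow to the right and rows downward; lengths in mm; the calibration is good to about 2 mm. A picture is of the moment at which its call begins. calibration takes no time and is no camera call.
- job_done(): hands the job in; it is judged then, once.
The state is a dict: "t": time; "joints": joint angles; "qvel": joint speeds; "tau": joint torques, N m; "eef_pos": TCP position; "tcp_rot": TCP orientation; "ft_force": force on the tool from outside, world axes, zero at the start; "moment": the same for the moment, N m; "opening": opening from 0.0 (shut) to 1.0 (fully open); "grip_force": force on a finger pad.
Only numpy, scipy, OpenCV 4.12 (cv2) and the standard library are available. Lean on these libraries where they do the work, as an engineer would, in place of code of your own. Each camera call takes 0.05 s, during which the arm holds its last target. There are 200 camera calls.

## Task

A nurse is about to take small clamps from the front bay of the steel clamp box. Somebody left a steel cup on the box's sprung sliding cover: put it away by nesting it upright in the top of the stack of matching cups on the counter, lowering it in rather than dropping it, with the stack left where it stands. Then take the cover by its bow handle, slide it back to half travel, so that its front edge lies over the smoked divider with the front bay open and the rear bay still covered, and finish while still holding it there; never draw the cover off the rear bay, and leave everything else on the counter where it lies.

Things in the scene. Friction and masses are not known exactly. Their poses are not given: they have to be found in the camera images.
- clamp_box: Steel box fixed to the counter, 270 x 140 mm, 108 high at its hood. Origin under its middle, on the counter; x runs from front end to hood. Along x: end wall to -126 mm, front bay to -78, smoked divider to -62, rear bay behind, fixed spring hood from +15 to +135. A flat sliding cover (top 75 mm up) shuts both bays; lips 82 mm up along its sides show the divider's smoked lugs (85 mm up).
- cover_travel (a joint): Travel of the sliding cover (steel plate 126 mm wide) in m along the box's +x, into the hood: 0 shut (at the start), 0.110 full; half travel is 0.055, its front edge over the middle of the divider. Springs pull it shut: 3.6 N when shut, 8.6 N at half, 13.5 N at full travel, plus about 0.6 N friction. Let go, it shuts itself.
- cover: The cover with its bow handle, as one body. Origin: 1 mm behind the middle of its front edge, 73.5 mm above the counter, axes as the box's; moves with the cover.
- cover_edge (a point): Middle of the cover's front (leading) edge, on its top face, 75 mm above the counter; moves with the cover.
- divider_top (a point): Middle of the divider's top edge in the box, 70.5 mm above the counter (hidden under the cover while that is shut).
- pull (a point): The cover's steel bow handle, moving with it: a level round bar 10 mm thick, 80 mm long across the box (its y), on two 8 mm posts 72 mm apart. Origin: middle of the bar, 28 mm above the cover, 103 mm above the counter, 15 mm behind the cover's front edge; x is the opening direction (the box's x). Fingertips have room beside and under the bar.
- loose_cup: Empty footed steel cup (gallipot), flared: 36 mm across the foot, 67 mm (up to 70) across the upright lip band that forms its top 7 mm, 44 mm high, wall 2 mm, inner floor 13 mm above its foot, about 85 g. Origin: centre of its foot, z up its axis. It starts upright on the cover between handle and hood, its foot 75 mm above the counter.
- stack_base: Lower cup of the stack, same as loose_cup, upright on the counter. Origin: centre of its foot.
- stack_top: Upper cup of the stack, same as loose_cup, nested upright in stack_base with its foot 13 mm above the counter. Origin: centre of its foot. A cup nested in it stands with its foot 13 mm above this one's (at most about 15 mm) and has about 2 mm of side play.
- canister: Bystander: screw-top stainless canister with domed lid and black knob, 100 mm across, 174 mm high. Origin: centre of its foot.
- funnel: Bystander: squat blue plastic funnel standing mouth down, 92 mm across with a small hanging tab at one side, 72 mm high. Origin: centre of its underside.
- forceps: Bystander: curved chrome Kelly forceps lying flat, 140 mm long (its x), about 60 mm across the finger rings, 17 mm high at the upturned tips. Origin: about its middle, on the counter.
- clamp_a: Bystander: yellow plastic pinch clamp on the counter, 48 x 11 x 17 mm. Origin: centre of its underside.
- clamp_b: Bystander: yellow pinch clamp like clamp_a.
- clamp_c: Bystander: yellow pinch clamp like clamp_a.
- tape_roll: Bystander: white roll of tape lying flat, 72 mm across, 24 mm high. Origin: centre of its underside.
There are look-alikes about, which are no part of the job. Leave any purple look-alike of the stack_top alone.

How it is judged:
By the outcome, as a careful person would: the job done as asked, in the order asked, and still so for the second after the job is handed in, while the arm keeps its last pose, push and grip.
It also fails if it takes over 51 s, if anything falls off the work surface, if the arm or the gripper's body presses on something with over 40 N, if the wrist force passes 120 N, or if a joint passes its speed limit or range.

## Working session

There is one attempt and no reset: what is moved stays moved. The work goes in short steps, Python scripts to look and compute and a tool call to move; the robot and the scene stay as the last step left them, time stands still between calls to the robot, and variables do not carry over. Pictures are saved under pics/ and viewed, at most 10 in all, crops included, and the job is handed in when it is done.

Besides the shell and the picture viewer there is one more tool, called after "Emit:" as name(argument=value, ...) on one line, values as JSON. arm_command: Moves the arm, as the interface text tells. Shifts and turns lie within -1 to 1; 1 stands for 250 mm of shift or 90 degrees of turn. Its arguments: {"type":"object","properties":{"delta_pos":{"type":"array"},"delta_rot":{"type":"array"},"claw":{"type":"array"}},"required":["delta_pos","delta_rot","claw"]}

```bash
mkdir -p pics
python3 - <<'E'
from cell import *
import cv2,numpy as np
for n in("scene","top"):
    im=read_camera(n); cv2.imwrite(f"pics/{n}0.png",im[:,:,::-1])
    c=calibration(n); print(n,np.round(c["camera_matrix"],1).tolist(),np.round(c["T"],3).tolist())
s=state();print(s)
E
```

```text
scene [[460.5, 0.0, 271.6], [0.0, 460.5, 203.2], [0.0, 0.0, 1.0]] [[0.158, 0.651, -0.743, 1394.927], [0.987, -0.104, 0.119, -154.53], [0.0, -0.752, -0.659, 803.814], [0.0, 0.0, 0.0, 1.0]]
top [[402.0, 0.0, 279.3], [0.0, 402.0, 209.4], [0.0, 0.0, 1.0]] [[-0.001, -0.999, 0.032, 524.891], [-1.0, 0.001, -0.024, -2.487], [0.024, -0.032, -0.999, 1106.289], [0.0, 0.0, 0.0, 1.0]]
{'t': 0.1, 'joints': array([-1.29558235e+00,  4.91455145e-01,  1.55938626e+00, -2.22130161e-05,
        1.09168840e+00, -1.05619300e-01]), 'qvel': array([ 1.75976981e-03, -1.88362572e-03, -1.51764766e-03,  1.69536630e-03,
       -8.45173471e-04,  2.35763881e-05]), 'tau': array([ 2.15694767e-03, -6.13626409e+01, -2.58605844e+01,  6.94001396e-02,
        4.70396876e-02, -5.15996419e-05]), 'eef_pos': array([ 232.2558562 , -580.01502537,  214.14837619]), 'tcp_rot': array([-3.14065865e+00, -7.92048290e-05,  3.80843490e-01]), 'ft_force': array([1.29615712, 0.18560594, 0.37339267]), 'moment': array([ 0.03209103, -0.00890043, -0.04388952]), 'grip_force': 0.0, 'opening': 1.0016164337588291}
```

View pics/scene0.png

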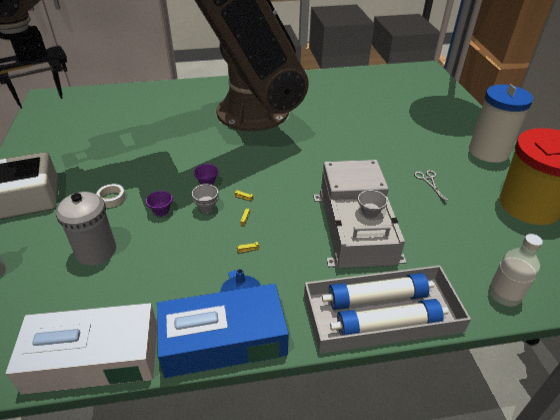

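View pics/top0.png

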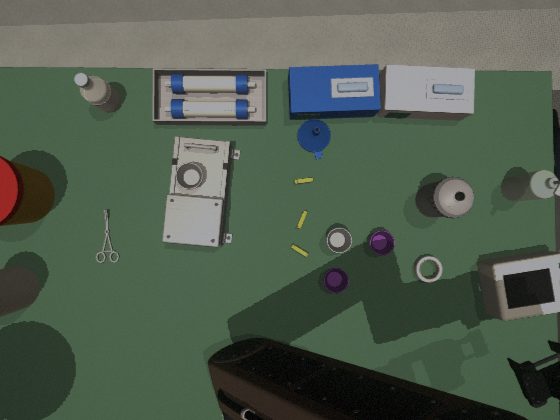

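Scene: the steel cup is on the box cover at top (191,176) / scene (372,204). Look-alikes are the steel stack, top (339,240) / scene (205,199), and purple cups at top (381,243) and (336,280). By the description, the one to move is the steel cup at (191,176), and the target is the steel one at (339,240). Next is a close crop to check.

Run:
```python
import cv2,numpy as np
t=cv2.imread("pics/top0.png");s=cv2.imread("pics/scene0.png")
def c(im,x,y,w,h,W,H): return cv2.resize(im[y:y+h,x:x+w],(W,H),interpolation=cv2.INTER_CUBIC)
a=c(t,155,130,100,125,400,500); b=c(s,310,150,100,125,400,500)
a2=c(t,310,215,100,25,400,100) 
cv2.imwrite("pics/c1.png",np.hstack([a,b]))
a=c(t,310,210,100,100,400,400); b=c(s,140,150,100,100,400,400)
cv2.imwrite("pics/c2.png",np.hstack([a,b]))
```

```text
(no output)
```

View pics/c1.png

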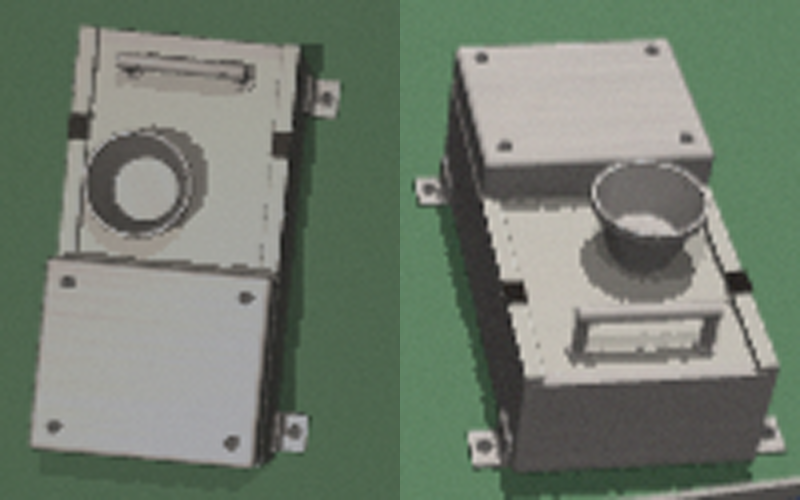

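View pics/c2.png

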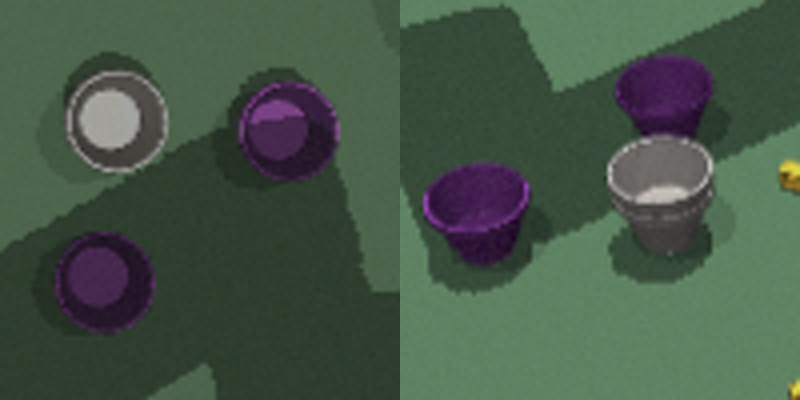

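The crops confirm it: a plain steel cup on the cover (top rim centre about (189.5,175.5)), and a steel two-cup stack (rim centre about (339,240)), with the two purple ones separate. Box front points away from the robot.

```bash
cat > h.py <<'E'
from cell import *
import cv2,numpy as np
def ray(n,p):
    c=calibration(n);T=c["T"];d=T[:3,:3]@np.linalg.solve(c["camera_matrix"],[*p,1.]);return T[:3,3],d
def plane(n,p,z):
    o,d=ray(n,p);return o+d*(z-o[2])/d[2]
def tri(a,b):
    A=0;B=0
    for n,p in(("top",a),("scene",b)):
        o,d=ray(n,p);d=d/np.linalg.norm(d);P=np.eye(3)-np.outer(d,d);A=A+P;B=B+P@o
    return np.linalg.solve(A,B)
E
python3 - <<'E'
from h import *
np.set_printoptions(precision=1,suppress=True)
cv=lambda p,o:(np.array(p)+.5)/4-.5+np.array(o)
T1,S1,T2,S2=(155,130),(310,150),(310,210),(140,150)
def box(l,r,t,b,o):return cv(((l+r)/2,(t+b)/2),o)
print("cup tri",tri(box(87,190,128,238,T1),box(191,306,162,246,S1)),plane("top",box(87,190,128,238,T1),119),plane("scene",box(191,306,162,246,S1),119))
print("stack",tri(box(65,168,70,173,T2),box(207,314,135,212,S2)),plane("top",box(65,168,70,173,T2),57),plane("scene",box(207,314,135,212,S2),57))
tt=[(50,258),(275,272),(262,467),(32,447)];ss=[(312,157),(83,165),(58,45),(265,40)]
H=[]
for a,b in zip(tt,ss):
    p=plane("top",cv(a,T1),108);q=plane("scene",cv(b,S1),108);H.append((p+q)/2);print(p,q,tri(cv(a,T1),cv(b,S1)))
H=np.array(H);ax=(H[2]+H[3]-H[0]-H[1]);ax/=np.linalg.norm(ax)
print("sizes",[np.linalg.norm(H[i]-H[i-1]) for i in range(4)],"box x axis",ax,np.degrees(np.arctan2(ax[1],ax[0])))
o=H.mean(0)-75*ax;print("origin",o,"handle",o-110*ax)
print("handle top px",plane("top",cv((186,68),T1),106))
for n,a in(("scene",(520,375)),):pass
# circle fits
g=cv2.imread("pics/top0.png",0);g4=cv2.resize(g,None,fx=4,fy=4,interpolation=cv2.INTER_CUBIC)
for c,z in(((189.6,175.6),119),((339,240),57)):
    x0,y0=int(c[0]-20),int(c[1]-20);r=g4[y0*4:y0*4+160,x0*4:x0*4+160]
    h=cv2.HoughCircles(r,cv2.HOUGH_GRADIENT_ALT,1,20,param1=200,param2=.6,minRadius=44,maxRadius=64)
    if h is not None:
        for k in h[0]:
            p=cv(k[:2],(x0,y0));print("hough",p,k[2]/4,plane("top",p,z))
E
```

```text
cup tri [641.4 197.9 111.3] [640.1 195.  119. ] [649.7 195.5 119. ]
stack [ 478.2 -182.    49.9] [ 478.3 -182.6   57. ] [ 487.5 -180.    57. ]
[594.8 251.3 108. ] [602.7 252.1 108. ] [595.6 254.3 101.8]
[586.1 112.7 108. ] [588.4 115.7 108. ] [586.6 114.5 106.5]
[465.6 120.3 108. ] [468.8 130.3 108. ] [466.6 125.6 106.6]
[478.2 261.5 108. ] [484.5 263.1 108. ] [478.4 264.3 103.3]
sizes [np.float64(117.83306912725033), np.float64(138.00191849565616), np.float64(120.60048402679818), np.float64(137.7139016441546)] box x axis [-1.   0.1  0. ] 174.7754652494481
origin [608.3 181.5 108. ] handle [717.9 171.5 108. ]
handle top px [713.5 168.6 106. ]
hough [189.1 174.4] 14.031372 [642.5 195.3 119. ]
hough [339.6 239.9] 12.415137 [ 478.6 -184.9   57. ]
```

Emit:
arm_command(delta_pos=[[0.066,0.124,0],[0.131,0.248,0],[0.197,0.372,0],[0.262,0.496,0],[0.328,0.62,0]], delta_rot=[[0,0,-0.03],[0,0,-0.06],[0,0,-0.09],[0,0,-0.12],[0,0,-0.146]], claw=[0,0,0,0,0])

```text
t: 0.52
eef_pos: [314.6, -423.6, 214.4]
tcp_rot: [-3.141, 0.0, 0.149]
ft_force: [-0.2, -0.2, 0.7]
opening: 0.998
grip_force: 0.0
```

Emit:
arm_command(delta_pos=[[0.066,0.124,0],[0.131,0.248,0],[0.197,0.372,0],[0.262,0.496,0],[0.328,0.62,0]], delta_rot=[[0,0,-0.03],[0,0,-0.06],[0,0,-0.09],[0,0,-0.12],[0,0,-0.145]], claw=[0,0,0,0,0])

```text
t: 0.93
eef_pos: [396.7, -268.6, 214.6]
tcp_rot: [-3.142, 0.0, -0.079]
ft_force: [1.1, -0.1, 0.7]
opening: 1.002
grip_force: 0.0
```

Emit:
arm_command(delta_pos=[[0.066,0.124,0],[0.131,0.248,0],[0.197,0.372,0],[0.262,0.496,0],[0.328,0.62,0]], delta_rot=[[0,0,0],[0,0,0],[0,0,0],[0,0,0],[0,0,0]], claw=[0,0,0,0,0])

```text
t: 1.35
eef_pos: [478.7, -113.5, 214.6]
tcp_rot: [3.142, 0.0, -0.076]
ft_force: [1.1, 0.3, -0.3]
opening: 0.998
grip_force: 0.0
```

Emit:
arm_command(delta_pos=[[0.066,0.124,0],[0.131,0.248,0],[0.197,0.372,0],[0.262,0.496,0],[0.328,0.62,0]], delta_rot=[[0,0,0],[0,0,0],[0,0,0],[0,0,0],[0,0,0]], claw=[0,0,0,0,0])

```text
t: 1.77
eef_pos: [560.7, 41.6, 214.5]
tcp_rot: [3.141, 0.0, -0.076]
ft_force: [0.2, -0.6, 0.1]
opening: 1.0
grip_force: 0.0
```

Emit:
arm_command(delta_pos=[[0.066,0.124,0],[0.131,0.248,0],[0.197,0.372,0],[0.262,0.496,0],[0.325,0.614,0]], delta_rot=[[0,0,0],[0,0,0],[0,0,0],[0,0,0],[0,0,0]], claw=[0,0,0,0,0])

```text
t: 2.18
eef_pos: [642.0, 195.1, 214.3]
tcp_rot: [3.141, 0.001, -0.076]
ft_force: [-0.0, 0.5, 0.6]
opening: 1.001
grip_force: 0.0
```

Emit:
arm_command(delta_pos=[[0,0,-0.1],[0,0,-0.2],[0,0,-0.26],[0,0,-0.26],[0,0,-0.26]], delta_rot=[[0,0,0],[0,0,0],[0,0,0],[0,0,0],[0,0,0]], claw=[0,0,0,0,0])

```text
t: 2.6
eef_pos: [641.3, 193.2, 149.1]
tcp_rot: [3.141, 0.002, -0.076]
ft_force: [-0.4, 0.7, -0.2]
opening: 0.999
grip_force: 0.0
```

Run:
```python
from h import *
f=lambda im,x,y,w,h:cv2.resize(im[y:y+h,x:x+w,::-1],None,fx=4,fy=4,interpolation=cv2.INTER_CUBIC)
a=read_camera("top");b=read_camera("scene")
cv2.imwrite("pics/g1.png",np.hstack([f(a,140,120,100,130),f(b,310,120,100,130)]))
p=state()["eef_pos"];print(p)
for n in("top","scene"):
    c=calibration(n);q=np.linalg.inv(c["T"])@[*p,1];q=c["camera_matrix"]@q[:3];print(n,q[:2]/q[2])
```

```text
[642.11766868 193.25940038 150.89203386]
top [187.28888441 172.95714729]
scene [371.73893064 187.75807512]
```

View pics/g1.png

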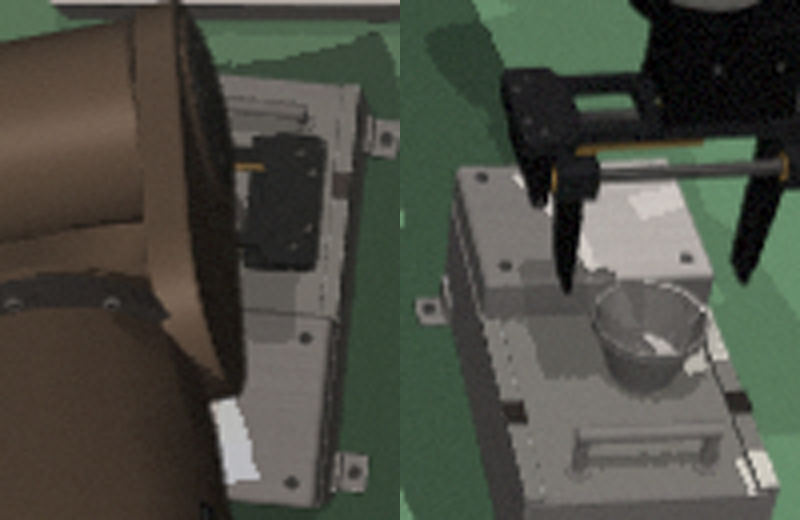

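The scene crop shows the fingertips at about (351,192) and (395,190), either side of the cup rim at about (371,200), so the tool is centred on the cup. Lower and close.

Emit:
arm_command(delta_pos=[[0,0,-0.05],[0,0,-0.1],[0,0,-0.14],[0,0,-0.164],[0,0,-0.164]], delta_rot=[[0,0,0],[0,0,0],[0,0,0],[0,0,0],[0,0,0]], claw=[0,0,0,0,0])

```text
t: 3.12
eef_pos: [640.8, 193.0, 106.6]
tcp_rot: [3.141, 0.003, -0.076]
ft_force: [-0.7, -0.4, -0.8]
opening: 0.997
grip_force: 0.0
```

Emit:
arm_command(delta_pos=[[0,0,0],[0,0,0],[0,0,0],[0,0,0],[0,0,0]], delta_rot=[[0,0,0],[0,0,0],[0,0,0],[0,0,0],[0,0,0]], claw=[0.1,0.2,0.3,0.4,0.5])

```text
t: 3.53
eef_pos: [641.7, 193.4, 109.1]
tcp_rot: [-3.141, -0.001, -0.076]
ft_force: [-0.1, 1.0, 1.0]
opening: 0.702
grip_force: 0.5
```

Emit:
arm_command(delta_pos=[[0,0,0],[0,0,0],[0,0,0],[0,0,0],[0,0,0]], delta_rot=[[0,0,0],[0,0,0],[0,0,0],[0,0,0],[0,0,0]], claw=[0.6,0.6,0.6,0.6,0.6])

```text
t: 3.95
eef_pos: [641.7, 193.4, 109.1]
tcp_rot: [-3.141, -0.001, -0.076]
ft_force: [-0.9, 1.6, 6.0]
opening: 0.692
grip_force: 30.0
```

Emit:
arm_command(delta_pos=[[0,0,0.03],[0,0,0.08],[0,0,0.16],[0,0,0.24],[0,0,0.3]], delta_rot=[[0,0,0],[0,0,0],[0,0,0],[0,0,0],[0,0,0]], claw=[0.6,0.6,0.6,0.6,0.6])

```text
t: 4.37
eef_pos: [641.8, 193.2, 186.1]
tcp_rot: [-3.142, -0.001, -0.076]
ft_force: [-0.1, 0.1, 0.3]
opening: 0.689
grip_force: 30.0
```

Run:
```python
from h import *
b=read_camera("scene")
cv2.imwrite("pics/g2.png",cv2.resize(b[90:240,300:440,::-1],None,fx=4,fy=4,interpolation=cv2.INTER_CUBIC))
s=state();print(s["eef_pos"],s["ft_force"],s["opening"],s["grip_force"])
```

```text
[642.78737746 193.39847076 188.93924133] [0.41038129 0.15756128 2.2209061 ] 0.6931027505700625 29.99959808337735
```

View pics/g2.png

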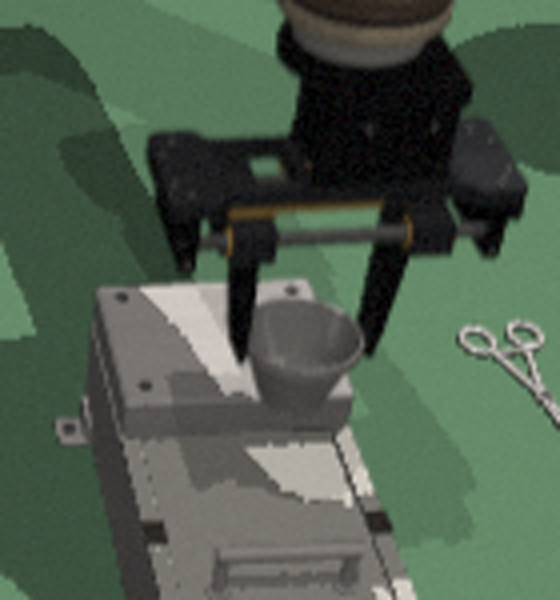

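The cup is held upright at scene (376,174) and clear of the box, with the forceps undisturbed. Carry it to above the stack.

Emit:
arm_command(delta_pos=[[-0.03,-0.07,0],[-0.07,-0.164,0],[-0.12,-0.28,0],[-0.17,-0.395,0],[-0.216,-0.502,0]], delta_rot=[[0,0,0],[0,0,0],[0,0,0],[0,0,0],[0,0,0]], claw=[0.6,0.6,0.6,0.6,0.6])

```text
t: 4.83
eef_pos: [586.6, 66.5, 183.7]
tcp_rot: [3.141, 0.0, -0.076]
ft_force: [-0.2, -0.2, -1.4]
opening: 0.696
grip_force: 30.0
```

Emit:
arm_command(delta_pos=[[-0.043,-0.1,0],[-0.086,-0.2,0],[-0.13,-0.301,0],[-0.173,-0.402,0],[-0.216,-0.502,0]], delta_rot=[[0,0,0],[0,0,0],[0,0,0],[0,0,0],[0,0,0]], claw=[0.6,0.6,0.6,0.6,0.6])

```text
t: 5.25
eef_pos: [532.7, -58.9, 183.8]
tcp_rot: [3.141, 0.0, -0.076]
ft_force: [0.7, -0.5, -0.7]
opening: 0.691
grip_force: 30.0
```

Emit:
arm_command(delta_pos=[[-0.05,-0.116,0],[-0.1,-0.232,0],[-0.15,-0.349,0],[-0.19,-0.442,0],[-0.216,-0.502,0]], delta_rot=[[0,0,0],[0,0,0],[0,0,0],[0,0,0],[0,0,0]], claw=[0.6,0.6,0.6,0.6,0.6])

```text
t: 5.67
eef_pos: [478.4, -185.3, 183.9]
tcp_rot: [3.141, 0.0, -0.078]
ft_force: [0.7, 0.6, -1.1]
opening: 0.69
grip_force: 30.0
```

Emit:
arm_command(delta_pos=[[0,0,-0.08],[0,0,-0.16],[0,0,-0.24],[0,0,-0.3],[0,0,-0.3]], delta_rot=[[0,0,0],[0,0,0],[0,0,0],[0,0,0],[0,0,0]], claw=[0.6,0.6,0.6,0.6,0.6])

```text
t: 6.08
eef_pos: [478.3, -182.8, 106.4]
tcp_rot: [-3.14, 0.004, -0.077]
ft_force: [-0.4, 0.1, -1.6]
opening: 0.692
grip_force: 30.0
```

Run:
```python
from h import *
b=read_camera("scene")
cv2.imwrite("pics/g3.png",cv2.resize(b[130:230,140:260,::-1],None,fx=6,fy=6,interpolation=cv2.INTER_CUBIC))
cv2.imwrite("pics/g3raw.png",b[:,:,::-1])
s=state();print(s["eef_pos"],s["ft_force"],s["opening"],s["grip_force"])
```

```text
[ 478.97639693 -183.0581957   107.86767219] [-0.54937236  0.69600281 -0.03431939] 0.6922089967681349 29.999662295413145
```

View pics/g3.png

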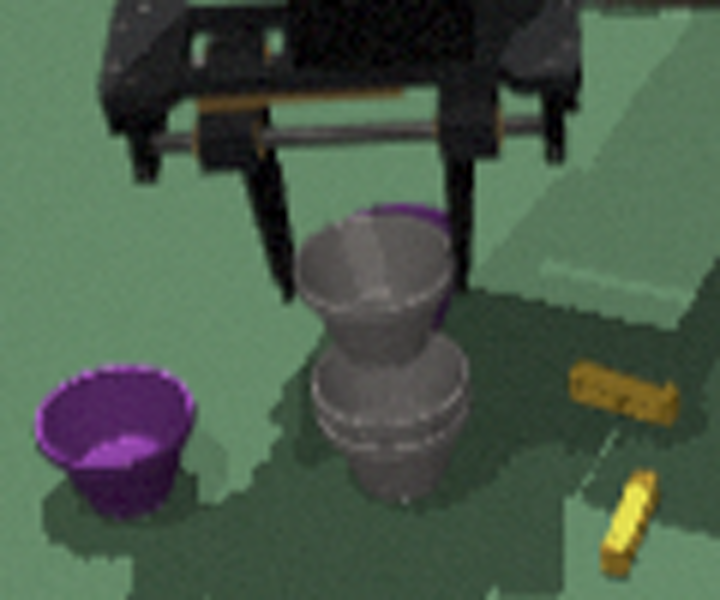

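Run:
```python
from h import *
np.set_printoptions(precision=1,suppress=True)
cv=lambda p:(np.array(p)+.5)/6-.5+np.array((140,130))
z=107.7+10.3
for v1,v2 in((308,423),(308,420)):
    print(plane("scene",cv((375,v1)),z),plane("scene",cv((390.5,v2)),57))
# intensity profile down the column through centres
g=cv2.cvtColor(cv2.imread("pics/g3raw.png"),cv2.COLOR_BGR2GRAY)
for u in(200,201,202,203,204,205,206):print(u,"held",g[162:186,u].tolist(),"stack",g[192:212,u].tolist())
```

```text
[ 515.4 -181.9  118. ] [ 515.  -181.5   57. ]
[ 515.4 -181.9  118. ] [ 513.1 -181.4   57. ]
200 held [124, 125, 111, 99, 118, 103, 100, 104, 102, 101, 101, 101, 101, 97, 98, 100, 100, 108, 90, 91, 85, 78, 68, 67] stack [86, 88, 86, 87, 86, 85, 89, 96, 100, 81, 87, 77, 102, 78, 72, 66, 67, 65, 61, 58]
201 held [122, 122, 112, 81, 113, 101, 103, 104, 103, 100, 102, 99, 101, 103, 103, 104, 110, 112, 88, 87, 82, 77, 67, 69] stack [87, 89, 88, 86, 82, 81, 90, 95, 100, 78, 76, 81, 104, 78, 73, 65, 68, 64, 63, 64]
202 held [124, 114, 79, 63, 92, 88, 93, 103, 103, 100, 101, 100, 101, 104, 99, 103, 116, 107, 90, 91, 82, 80, 67, 72] stack [86, 90, 88, 89, 89, 88, 92, 93, 95, 80, 78, 79, 100, 83, 82, 68, 67, 67, 63, 62]
203 held [122, 113, 80, 66, 90, 89, 91, 90, 91, 96, 104, 102, 104, 102, 102, 106, 117, 111, 94, 96, 81, 77, 68, 68] stack [91, 87, 88, 87, 88, 86, 93, 90, 86, 80, 78, 69, 79, 77, 79, 67, 66, 66, 63, 71]
204 held [123, 116, 77, 68, 88, 88, 89, 90, 88, 89, 87, 90, 92, 95, 89, 100, 121, 112, 95, 96, 76, 77, 65, 64] stack [88, 86, 87, 85, 84, 90, 91, 93, 96, 77, 76, 68, 76, 76, 77, 67, 65, 65, 69, 73]
205 held [120, 115, 72, 69, 90, 91, 86, 90, 89, 87, 87, 88, 89, 91, 90, 94, 94, 97, 99, 109, 76, 73, 64, 64] stack [90, 91, 89, 91, 96, 92, 88, 90, 96, 82, 78, 74, 83, 76, 79, 63, 66, 67, 68, 65]
206 held [120, 114, 66, 69, 92, 88, 89, 88, 90, 87, 88, 90, 86, 88, 88, 89, 92, 93, 93, 96, 76, 69, 66, 66] stack [90, 90, 89, 90, 90, 89, 91, 98, 108, 80, 74, 81, 107, 83, 80, 65, 68, 67, 69, 67]
```

The scene crop shows the held cup's rim front at scene (202,181) and the stack's rim front at (205,200). Cast onto their planes they agree within 1 mm, so lower the cup in.

Emit:
arm_command(delta_pos=[[0,0,-0.04],[0,0,-0.08],[0,0,-0.12],[0,0,-0.144],[0,0,-0.152]], delta_rot=[[0,0,0],[0,0,0],[0,0,0],[0,0,0],[0,0,0]], claw=[0.6,0.6,0.6,0.6,0.6])

```text
t: 6.55
eef_pos: [479.2, -183.0, 69.6]
tcp_rot: [-3.141, 0.001, -0.076]
ft_force: [0.5, -0.5, -1.2]
opening: 0.694
grip_force: 30.0
```

Emit:
arm_command(delta_pos=[[0,0,-0.007],[0,0,-0.014],[0,0,-0.021],[0,0,-0.028],[0,0,-0.032]], delta_rot=[[0,0,0],[0,0,0],[0,0,0],[0,0,0],[0,0,0]], claw=[0.6,0.6,0.6,0.6,0.6])

```text
t: 6.97
eef_pos: [479.6, -183.3, 62.7]
tcp_rot: [3.141, -0.0, -0.076]
ft_force: [-0.7, -0.1, -0.6]
opening: 0.691
grip_force: 30.0
```

Emit:
arm_command(delta_pos=[[0,0,-0.003],[0,0,-0.006],[0,0,-0.009],[0,0,-0.012],[0,0,-0.012]], delta_rot=[[0,0,0],[0,0,0],[0,0,0],[0,0,0],[0,0,0]], claw=[0.6,0.6,0.6,0.6,0.6])

```text
t: 7.38
eef_pos: [479.7, -183.3, 60.1]
tcp_rot: [3.141, -0.0, -0.076]
ft_force: [-1.7, 1.9, 5.3]
opening: 0.689
grip_force: 30.0
```

Emit:
arm_command(delta_pos=[[0,0,0],[0,0,0],[0,0,0],[0,0,0],[0,0,0]], delta_rot=[[0,0,0],[0,0,0],[0,0,0],[0,0,0],[0,0,0]], claw=[0.3,0.25,0.2,0.1,0.0])

```text
t: 7.8
eef_pos: [479.6, -183.2, 59.6]
tcp_rot: [3.142, 0.0, -0.076]
ft_force: [0.5, -0.5, -0.4]
opening: 0.888
grip_force: 0.0
```

Emit:
arm_command(delta_pos=[[0,0,0.02],[0,0,0.08],[0,0,0.2],[0,0,0.35],[0,0,0.5]], delta_rot=[[0,0,0],[0,0,0],[0,0,0],[0,0,0],[0,0,0]], claw=[0,0,0,0,0])

```text
t: 8.22
eef_pos: [479.1, -183.0, 186.1]
tcp_rot: [-3.141, 0.001, -0.076]
ft_force: [0.5, -0.9, -0.7]
opening: 0.998
grip_force: 0.0
```

Run:
```python
from h import *
b=read_camera("scene")
cv2.imwrite("pics/g4.png",cv2.resize(b[130:230,140:260,::-1],None,fx=6,fy=6,interpolation=cv2.INTER_CUBIC))
s=state();print(s["eef_pos"],s["ft_force"],s["opening"],s["joints"])
```

```text
[ 481.50479837 -184.1638661   192.99997714] [ 2.03621234 -0.86307931  7.32791871] 0.9998683845626265 [-4.93464198e-01  3.58981964e-01  1.85583902e+00 -6.29180184e-05
  9.18140518e-01  1.15351463e+00]
```

View pics/g4.png

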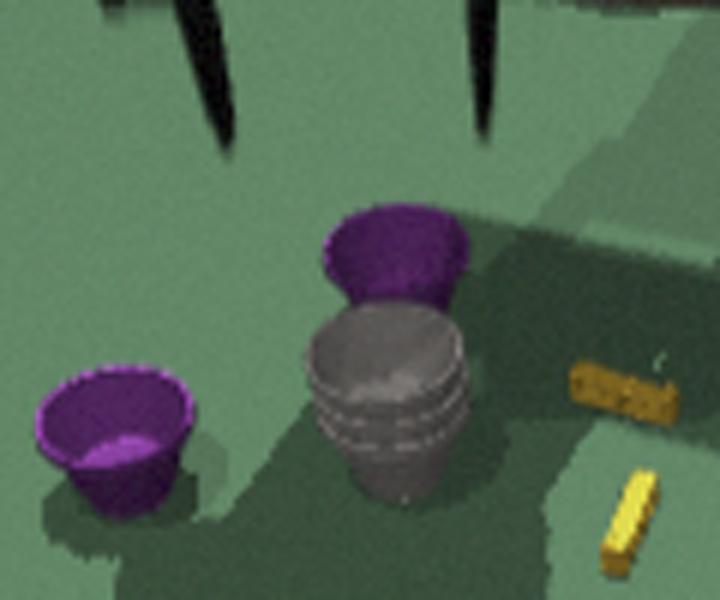

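The third lip now sits evenly above the other two at scene (204,187). The stack base is unchanged, and the purple cups and clamps are undisturbed. Next, go over the handle, turning 90°.

Emit:
arm_command(delta_pos=[[0.063,0.095,0],[0.126,0.19,0],[0.188,0.284,0],[0.25,0.378,0],[0.313,0.472,0]], delta_rot=[[0,0,0.066],[0,0,0.133],[0,0,0.2],[0,0,0.267],[0,0,0.333]], claw=[0,0,0,0,0])

```text
t: 8.68
eef_pos: [558.3, -64.0, 184.9]
tcp_rot: [3.141, -0.0, 0.452]
ft_force: [1.2, -1.3, 0.6]
opening: 0.997
grip_force: 0.0
```

Emit:
arm_command(delta_pos=[[0.063,0.095,0],[0.126,0.19,0],[0.188,0.284,0],[0.25,0.378,0],[0.313,0.472,0]], delta_rot=[[0,0,0.066],[0,0,0.133],[0,0,0.2],[0,0,0.267],[0,0,0.333]], claw=[0,0,0,0,0])

```text
t: 9.1
eef_pos: [636.6, 54.1, 184.7]
tcp_rot: [3.141, 0.0, 0.975]
ft_force: [0.8, -1.1, 0.0]
opening: 0.999
grip_force: 0.0
```

Emit:
arm_command(delta_pos=[[0.063,0.095,0],[0.126,0.19,0],[0.188,0.284,0],[0.25,0.378,0],[0.313,0.472,0]], delta_rot=[[0,0,0.066],[0,0,0.133],[0,0,0.2],[0,0,0.267],[0,0,0.334]], claw=[0,0,0,0,0])

```text
t: 9.52
eef_pos: [714.8, 172.1, 184.6]
tcp_rot: [-3.142, 0.0, 1.5]
ft_force: [0.0, -0.8, -0.0]
opening: 0.999
grip_force: 0.0
```

Emit:
arm_command(delta_pos=[[0,0,-0.08],[0,0,-0.16],[0,0,-0.22],[0,0,-0.24],[0,0,-0.24]], delta_rot=[[0,0,0],[0,0,0],[0,0,0],[0,0,0],[0,0,0]], claw=[0,0,0,0,0])

```text
t: 9.93
eef_pos: [713.7, 170.7, 123.3]
tcp_rot: [-3.139, 0.001, 1.494]
ft_force: [0.0, -0.6, 1.1]
opening: 0.997
grip_force: 0.0
```

Run:
```python
from h import *
f=lambda im,x,y,w,h:cv2.resize(im[y:y+h,x:x+w,::-1],None,fx=4,fy=4,interpolation=cv2.INTER_CUBIC)
a=read_camera("top");b=read_camera("scene")
cv2.imwrite("pics/g5.png",np.hstack([f(a,155,110,100,130),f(b,325,150,100,130)]))
s=state();print(s["eef_pos"],s["tcp_rot"],s["joints"])
```

```text
[714.67208036 170.69349666 125.53582939] [ 3.14061420e+00 -2.13497956e-04  1.49428798e+00] [ 1.44643683e-01  7.31941559e-01  1.34161707e+00 -7.22682987e-06
  1.06703257e+00  2.21155619e-01]
```

View pics/g5.png

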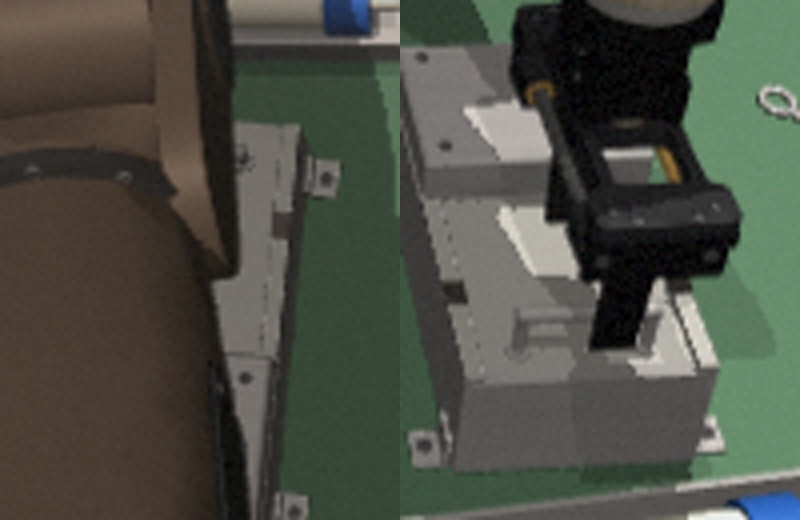

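Run:
```python
from h import *
np.set_printoptions(precision=1,suppress=True)
print("finger tip",plane("scene",(378.6,237),124.7))
print("bar mid",plane("scene",(371.2,150+317/4),103), "ends",plane("scene",(310+173/4,150+318/4),105),plane("scene",(310+320/4,150+312/4),105))
cv=lambda p,o:(np.array(p)+.5)/4-.5+np.array(o)
for p in((118,60),(252,72)):print("top bar end",plane("top",cv(p,(155,130)),106))
```

```text
finger tip [768.6 169.9 124.7]
bar mid [723.4 172.2 103. ] ends [720.  132.7 105. ] [728.  212.8 105. ]
top bar end [718.4 210.7 106. ]
top bar end [711.1 127.6 106. ]
```

The scene crop shows the front finger at about (379,237), just right of the bar's middle (371,229), straddling the bar. In world coordinates it is within a few mm. Descend to the grasp height and close.

Emit:
arm_command(delta_pos=[[0,0,-0.05],[0,0,-0.1],[0,0,-0.14],[0,0,-0.163],[0,0,-0.163]], delta_rot=[[0,0,0],[0,0,0],[0,0,0],[0,0,0],[0,0,0]], claw=[0.3,0.4,0.5,0.5,0.5])

```text
t: 10.45
eef_pos: [713.5, 170.6, 81.7]
tcp_rot: [-3.139, 0.001, 1.494]
ft_force: [0.6, 0.5, 0.5]
opening: 0.706
grip_force: 0.0
```

Emit:
arm_command(delta_pos=[[0,0,0],[0,0,0],[0,0,0],[0,0,0],[0,0,0]], delta_rot=[[0,0,0],[0,0,0],[0,0,0],[0,0,0],[0,0,0]], claw=[0.55,0.6,0.65,0.7,0.75])

```text
t: 10.87
eef_pos: [714.5, 170.8, 84.4]
tcp_rot: [3.141, -0.0, 1.494]
ft_force: [0.4, 0.5, -0.5]
opening: 0.362
grip_force: 0.0
```

Emit:
arm_command(delta_pos=[[0,0,0],[0,0,0],[0,0,0],[0,0,0],[0,0,0]], delta_rot=[[0,0,0],[0,0,0],[0,0,0],[0,0,0],[0,0,0]], claw=[0.8,0.85,0.9,1.0,1.0])

```text
t: 11.28
eef_pos: [714.8, 170.8, 84.0]
tcp_rot: [3.14, -0.0, 1.494]
ft_force: [4.4, -0.3, -0.7]
opening: 0.096
grip_force: 30.0
```

Emit:
arm_command(delta_pos=[[0,0,0],[0,0,0],[0,0,0],[0,0,0],[0,0,0]], delta_rot=[[0,0,0],[0,0,0],[0,0,0],[0,0,0],[0,0,0]], claw=[1,1,1,1,1])

```text
t: 11.7
eef_pos: [714.5, 170.8, 84.0]
tcp_rot: [3.141, -0.0, 1.494]
ft_force: [4.4, -0.0, -0.9]
opening: 0.095
grip_force: 30.0
```

Emit:
arm_command(delta_pos=[[0.004,0,0],[0.008,0,0],[0.008,0,0],[0.008,0,0],[0.008,0,0]], delta_rot=[[0,0,0],[0,0,0],[0,0,0],[0,0,0],[0,0,0]], claw=[1,1,1,1,1])

```text
t: 12.12
eef_pos: [715.9, 170.7, 84.0]
tcp_rot: [-3.141, 0.0, 1.495]
ft_force: [-1.0, -1.4, 3.6]
opening: 0.096
grip_force: 30.0
```

Emit:
arm_command(delta_pos=[[0.004,0,0],[0.004,0,0],[0.004,0,0],[0.004,0,0],[0.004,0,0]], delta_rot=[[0,0,0],[0,0,0],[0,0,0],[0,0,0],[0,0,0]], claw=[1,1,1,1,1])

```text
t: 12.53
eef_pos: [715.9, 170.7, 84.0]
tcp_rot: [-3.138, 0.001, 1.495]
ft_force: [-7.9, -1.8, 6.3]
opening: 0.098
grip_force: 30.0
```

Emit:
arm_command(delta_pos=[[-0.03,0.002,0],[-0.07,0.005,0],[-0.11,0.008,0],[-0.15,0.011,0],[-0.18,0.0135,0]], delta_rot=[[0,0,0],[0,0,0],[0,0,0],[0,0,0],[0,0,0]], claw=[1,1,1,1,1])

```text
t: 12.95
eef_pos: [672.8, 174.6, 84.0]
tcp_rot: [3.138, -0.001, 1.494]
ft_force: [9.5, 1.7, -3.3]
opening: 0.096
grip_force: 30.0
```

Emit:
arm_command(delta_pos=[[-0.02,0.0015,0],[-0.036,0.0025,0],[-0.046,0.0035,0],[-0.046,0.0035,0],[-0.046,0.0035,0]], delta_rot=[[0,0,0],[0,0,0],[0,0,0],[0,0,0],[0,0,0]], claw=[1,1,1,1,1])

```text
t: 13.37
eef_pos: [661.9, 175.6, 84.0]
tcp_rot: [3.138, -0.001, 1.495]
ft_force: [8.3, 1.8, -3.3]
opening: 0.096
grip_force: 30.0
```

Emit:
arm_command(delta_pos=[[0,0,0],[0,0,0],[0,0,0],[0,0,0],[0,0,0]], delta_rot=[[0,0,0],[0,0,0],[0,0,0],[0,0,0],[0,0,0]], claw=[1,1,1,1,1])

```text
t: 13.78
eef_pos: [662.1, 175.6, 84.0]
tcp_rot: [3.138, -0.001, 1.494]
ft_force: [8.0, 2.5, -2.4]
opening: 0.099
grip_force: 30.0
```

Run:
```python
from h import *
b=read_camera("scene")
l=cv2.resize(b[130:270,310:430,::-1],None,fx=4,fy=4,interpolation=cv2.INTER_CUBIC)
r=cv2.resize(b[150:270,160:240,::-1],None,fx=4,fy=4,interpolation=cv2.INTER_CUBIC);r=cv2.copyMakeBorder(r,0,80,0,0,cv2.BORDER_CONSTANT)
cv2.imwrite("pics/g6.png",np.hstack([l,r]))
s=state();print(s["eef_pos"],s["ft_force"],s["moment"],s["opening"],s["grip_force"])
```

```text
[662.06527015 175.60082201  84.03130614] [ 7.80541432  2.05426278 -2.11542878] [ 0.40826728 -1.46065077 -0.10021542] 0.09436573098253366 29.988599717617035
```

View pics/g6.png

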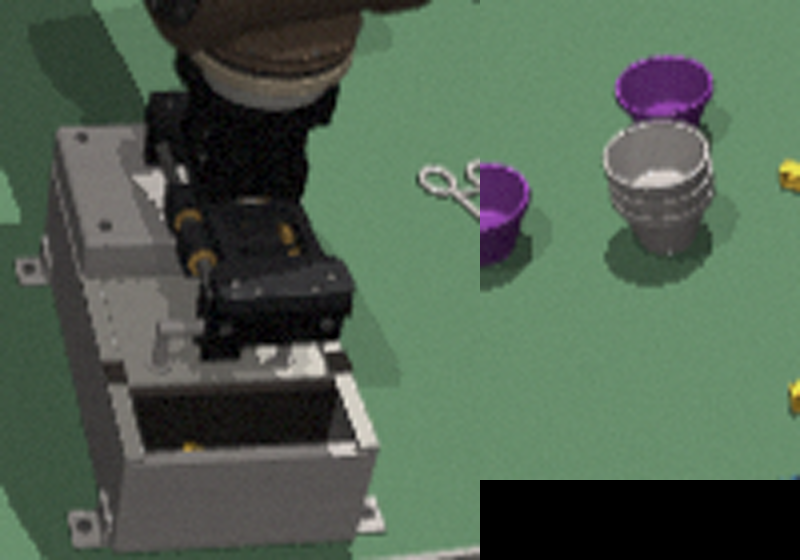

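The cover's front edge at about scene (368,224) lies in line with the lugs at (339,222) and (395,220). The front bay is open with a yellow clamp visible in it, and the stack of three cups is intact. Robot travel is about 54.1 mm, so trim by 1 mm and hold.

Emit:
arm_command(delta_pos=[[-0.002,0,0],[-0.004,0,0],[-0.004,0,0],[-0.004,0,0],[-0.004,0,0]], delta_rot=[[0,0,0],[0,0,0],[0,0,0],[0,0,0],[0,0,0]], claw=[1,1,1,1,1])

```text
t: 14.25
eef_pos: [661.2, 175.7, 84.0]
tcp_rot: [3.137, -0.002, 1.494]
ft_force: [9.3, 3.8, -3.6]
opening: 0.097
grip_force: 30.0
```

Emit:
arm_command(delta_pos=[[0,0,0],[0,0,0],[0,0,0],[0,0,0],[0,0,0]], delta_rot=[[0,0,0],[0,0,0],[0,0,0],[0,0,0],[0,0,0]], claw=[1,1,1,1,1])

```text
t: 14.67
eef_pos: [661.2, 175.7, 84.0]
tcp_rot: [3.137, -0.002, 1.494]
ft_force: [9.1, 3.2, -2.9]
opening: 0.098
grip_force: 30.0
```

```bash
python3 -c "
from cell import *
s=state();print(s['eef_pos'],s['grip_force'],s['ft_force']);print(job_done())"
```

```text
[661.17853533 175.66944244  84.02526068] 29.988236725330353 [ 9.11545527  3.22765151 -2.88900761]
the job is handed in; nothing more can be done
None
```

I handed the job in at about 14.7 s: the steel cup is nested upright in the stack, and the arm is still holding the cover at half travel (about 55 mm by the arm's position), with the front bay open and the rear bay covered.

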